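# Fit the battery pack in the microscope lamp console and snap its cover on

## Robot

A 7-joint arm with a two-finger parallel gripper is mounted at the origin on the work surface. World frame = base frame: x ahead of the robot, y to its left, z up, the work surface at z = 0. Lengths are in m, angles in rad, forces in N, time in s.
With the tool pointing down it reaches from about 0.35 to 0.9 m from the base axis. Payload 8.1 kg.
Tool frame: the origin (TCP) lies midway between the tips of the shut fingers; the grasp point (between the pads) lies behind it (arm.tcp_to_grasp is the z of the grasp point in the tool frame, in m); z points along the fingers, y is the line along which they close (so a half turn about z gives the same grasp; the last joint's range is limited). The gripper opens to 92 mm and grips with 3 to 60 N. Pads are 19 mm wide; open, the fingers measure 130 mm over their backs; the gripper's body (75 mm by 190 mm) begins 47 mm behind the grasp point.
Start: joints at [1.073, 0.434, 0.025, 1.573, -0.012, 1.134, -0.075], TCP at [0.24, -0.577, 0.227] pointing down, gripper open.
Joint ranges: [-2.62, 2.62], [-0.44, 2.09], [-1.27, 1.32], [0.08, 2.57], [-1.32, 4.46], [0.12, 2], [-2.74, 2.74]. Speed limits (rad/s): [2.22, 2.22, 3.01, 3.01, 3.14, 3.14, 3.14].

## Interface

Orientations are given as a rotation vector (axis times angle).
In Python, from cell import readout, vision, arm gives the robot as it stands.
- The arm moves only by the tool carry_out, never from a script. Its argument "increments" is one flat list of numbers, 6 for each row, row after row: the shift along the world's x, y, z in mm, then the turn, a rotation vector about the world's x, y, z in rad. In form: [tx, ty, tz, wx, wy, wz, tx, ty, tz, wx, wy, wz, ...]. A call has 1 to 20 rows; each row shifts and turns the commanded pose from where the row before left it; what a row does not reach is not made up. A row lasts 1/8 s, in which the tool goes at most 62.5 mm and 10.7 degrees, less where a joint would pass 70% of its speed; a pose out of reach is approached as far as the arm can. A call with a gripper value outside its range is refused whole. "grip" is the closure, from 0 (fully open) to 1 (shut), set as the call begins (left out, the last holds). The fingers move at their own pace and stop on an object; "newtons" is the grip in N (left out, the last holds). Time passes only in rows, so rows that do not move let the fingers close. It gives the time, the measured TCP pose, the force, the opening and the grip force at its end, in the units of the state.
- readout.observe(): the state, without advancing time (a new reading comes with each control period).
- vision.get_image(name): name is "side" or "top" or "wrist"; returns the picture (400x640x3 uint8, red, green, blue); there is no depth.
- vision.calibration(name): a dict with "fov_y" (degrees; the focal length in pixels is half the picture's height over the tangent of half this angle, whatever the lens; pixels are square), "cx", "cy" (the principal point, pixels), "k1" (the pictures are not rectified: a ray, as slopes to the right and down, at radius r is drawn at 1 + k1 r^2 times it, then the intrinsics apply), "pose" (4x4, takes a point from camera to world coordinates). Camera axes: x right, y up, looking along -z (the intrinsics and any distortion apply to the point x, -y, -z); pixel columns grow to the right and rows downward; lengths in m; the calibration is good to about 2 mm. A picture is of the moment at which its call begins: read the wrist's pose just before it. calibration takes no time and is no camera call; for the wrist camera it gives the pose at the moment of the call.
- arm.sign_off(): hands the job in; it is judged then, once.
The state is a dict: "clock": time; "joints": joint angles; "dq": joint speeds; "joint_efforts": joint torques, N m; "position": TCP position; "ee_rot": TCP orientation; "force": force on the tool from outside, world axes, zero at the start; "ft_torque": the same for the moment, N m; "width": opening from 0.0 (shut) to 1.0 (fully open); "gripper_force": force on a finger pad.
Only numpy, scipy, OpenCV 4.12 (cv2) and the standard library are available. Lean on these libraries where they do the work, as an engineer would, in place of code of your own. Each camera call takes 0.05 s, during which the arm holds its last target. There are 200 camera calls.

## Task

Get the cordless microscope lamp's power console ready: lay the green battery pack flat in the nest at the bottom of the open bay, then hook the white cover's black lip under the orange ledge at the low edge of the bay and swing the cover's top edge down until the orange catch snaps over it and the cover is flush. Do not knock over or push around the other things on the table.

Things in the scene. Friction and masses are not known exactly. Their poses are not given: they have to be found in the camera images.
- console: Fixed grey wedge console with an open battery bay in its sloping top; 180 long, 150 wide, 50 high at the low edge, which faces the robot, and about 95 at the far edge. Origin: centre of its footprint, x from low to high edge, z up.
- bay: Frame of the console's sloping top. x runs up the slope (15 degrees to the horizontal), y across to the left, z square out of the slope. Origin: middle of the bay's low edge, in the rim plane on which the shut cover's underside rests; shut, the cover's origin is at (50, 0, 0) mm here (1 lower to 2.5 higher up the slope), axes parallel. Open bay: x 10 to 90, y -50 to 50, z down to -32.
- nest (a point): Centre of the nest on the bay floor, bay frame (50, 0, -32) mm; the pack's origin belongs here. Black ribs 7 high enclose 70 (bay x) by 46 (bay y).
- ledge (a point): Middle of the inner edge of the orange ledge, on its underside: bay frame (-3, 0, 6) mm. The ledge runs from there to bay x -30, y -60 to 60, z 6 to 10. Under it is a pocket from bay x -13 (end wall) to 4, open down to z -14, so a tilted lip can dip in. A low rim, x 4 to 10, top at z 0, follows. The lip goes in first with the top edge raised, easily at 15 to 25 degrees; it cannot be slid in flat.
- rim_top (a point): Middle of the bay's high edge, bay frame (90, 0, 0) mm. The rim plane goes on to bay x 102.5, where a stop 6 high stands. Grey side cheeks, from bay y 60 and -60 outward, also stand 6 above the rim plane: the cover has 3 mm of play each side between them.
- catch (a joint): Orange sprung catch, 28 wide, at the middle of the high edge, bay x 95 to 123, z up to 21. Value: metres pushed back up the slope (0 at rest and when snapped, at most 0.010). Its nose (bay x 95.5, z 9) overhangs the shut cover's edge; its steep front lets the edge push it back. A cover just laid on stays about 7 degrees ajar; some 5 to 10 N down on the cover near its top edge snaps it shut.
- cover: White cover plate 100 (x) x 114 (y) x 6 mm, 0.12 kg, flat on the table beside the console. Origin: centre of the plate's underside; z out of the outer face, x from lip to top edge. Black lip at -x: 12 long (to x -62), 84 wide, 4 thick, flush with the underside. Blue grip rib on the outer face: x -30 to 14, y -6 to 6, z 6 to 28. The face is clear from x 16 to 50, to be pressed on.
- cover_lip (a point): Middle of the end of the cover's lip, cover frame (-62, 0, 2) mm
- cover_top (a point): Middle of the cover's top edge, cover frame (50, 0, 3) mm
- pack: Green battery pack with a yellow band, 64 (x) x 40 (y) x 24 mm high, about 0.18 kg, lying on the table on the other side of the console. Origin: centre of its underside, x along its length. Its length goes along the bay's x, either end up the slope.
- bucket: Bystander, loose, to be left alone, sizes in mm: small open orange plastic bucket, 90 across the rim, 85 tall
- jar: Bystander, loose, to be left alone, sizes in mm: amber specimen jar with a white cap, 68 diameter, 100 tall
- vial_a: Bystander, loose, to be left alone, sizes in mm: slim green glass vial, white cap, 28 diameter, 70 tall, standing close to the console's left or right side
- vial_b: Bystander, loose, to be left alone, sizes in mm: slim amber glass vial, black cap, 28 diameter, 70 tall, standing close to the console's other side
- magnifier: Bystander, loose, to be left alone, sizes in mm: magnifying glass lying flat: steel ring 80 across and 8 high, black handle 90 long towards its -x; origin under the ring's centre
- ruler: Bystander, loose, to be left alone, sizes in mm: flat wooden ruler 200 long (its y) x 30 x 4
- dish: Bystander, loose, to be left alone, sizes in mm: shallow glass dish, 90 across, 16 high
Things that resemble listed ones, but are neither listed nor needed, are in the scene too. Leave any blue or red look-alike of the pack alone.

How it is judged:
By the outcome, as a careful person would: the job done as asked, in the order asked, and still so for the second after the job is handed in, with the robot touching nothing.
It also fails if it takes over 54 s, if anything falls off the work surface, if the arm or the gripper's body presses on something with over 40 N, if the wrist force passes 120 N, or if a joint passes its speed limit or range.

## Working session

There is one attempt and no reset: what is moved stays moved. The work goes in short steps, Python scripts to look and compute and a tool call to move; the robot and the scene stay as the last step left them, time stands still between calls to the robot, and variables do not carry over. Pictures are saved under pics/ and viewed, at most 10 in all, crops included, and the job is handed in when it is done.

Besides the shell and the picture viewer there is one more tool, called after "Emit:" as a command line: name --argument value ..., lists and objects as JSON in quotes. carry_out: Moves the arm, as the interface text tells. Its arguments: {"type":"object","properties":{"increments":{"type":"array","items":{"type":"number"}},"grip":{"type":"number"},"newtons":{"type":"number"}},"required":["increments"]}

```bash
mkdir -p pics; ls; python3 - <<'E'
from cell import readout, vision, arm
import cv2, numpy as np
print(readout.observe()); print(arm.tcp_to_grasp)
a=vision.get_image("top"); b=vision.get_image("side")
for n,i in(("top",a),("side",b)):
    cv2.imwrite(f"pics/{n}0.png",i[:,:,::-1]); print(n,vision.calibration(n))
E
```

```text
pics
{'clock': 0.0, 'joints': array([ 1.07342619,  0.43520867,  0.02500406,  1.57405121, -0.01163162,
        1.13401562, -0.07508504]), 'dq': array([ 1.49601539e-03,  6.27358048e-04,  6.54926761e-04, -1.73630977e-03,
        1.34573943e-05, -2.92306624e-03, -7.11230640e-04]), 'joint_efforts': array([ 7.94304669e-04, -6.67868686e+01,  9.85440016e-01, -3.14469516e+01,
       -6.05059834e-02,  4.26537835e-02,  1.74817496e-04]), 'position': array([ 0.24012445, -0.57649719,  0.22597197]), 'ee_rot': array([-3.07917145e+00, -6.15647050e-01,  6.62729911e-04]), 'force': array([ 1.18168574, -0.29903673,  0.41638343]), 'ft_torque': array([-0.03176446,  0.03136754,  0.02974595]), 'gripper_force': 0.0, 'width': 0.998851599945123}
-0.0188
top {'fov_y': 43.17161337020794, 'cx': 320.7778365487534, 'cy': 202.68793993080334, 'k1': -0.04272792702862112, 'pose': array([[ 0.02732111,  0.99210582, -0.1223912 ,  0.39709762],
       [-0.99954868,  0.02558369, -0.01574499,  0.01484287],
       [-0.01248948,  0.12276613,  0.99235704,  1.54242723],
       [ 0.        ,  0.        ,  0.        ,  1.        ]])}
side {'fov_y': 52.432720136136226, 'cx': 316.14398113251946, 'cy': 195.46534440576613, 'k1': 0.004155486219653693, 'pose': array([[-0.96796412,  0.18089885, -0.17412945,  0.38867366],
       [-0.25108282, -0.70204545,  0.66640048,  0.76731938],
       [-0.00169571,  0.68877267,  0.7249754 ,  0.89349116],
       [ 0.        ,  0.        ,  0.        ,  1.        ]])}
```

View pics/top0.png

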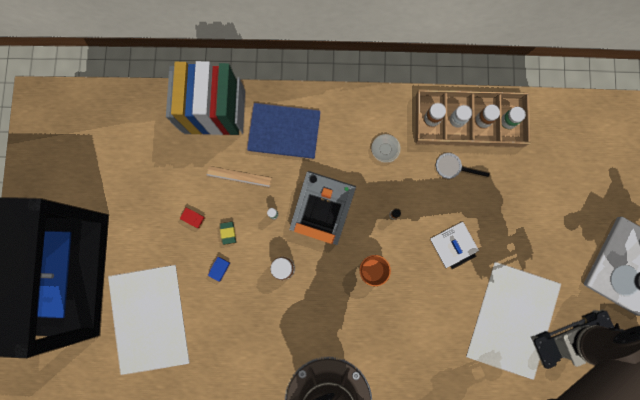

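View pics/side0.png

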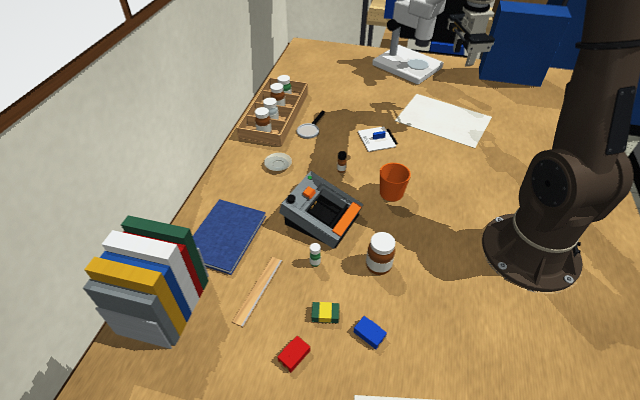

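```bash
cat > h.py <<'E'
import numpy as np, cv2
from cell import readout, vision, arm
from scipy.spatial.transform import Rotation as R
def K(c):
    f=200/np.tan(np.radians(c["fov_y"]/2)); return np.array([[f,0,c["cx"]],[0,f,c["cy"]],[0,0,1]]),np.array([c["k1"],0,0,0,0.])
def rays(c,px):
    k,d=K(c); p=cv2.undistortPoints(np.float64(px).reshape(-1,1,2),k,d)[:,0]
    v=np.c_[p[:,0],-p[:,1],-np.ones(len(p))]@c["pose"][:3,:3].T
    return c["pose"][:3,3],v
def plane(c,px,z):
    o,v=rays(c,px); return o+v*((z-o[2])/v[:,2])[:,None]
def tri(c1,p1,c2,p2):
    out=[]
    for a,b in zip(np.float64(p1).reshape(-1,2),np.float64(p2).reshape(-1,2)):
        A=np.zeros((3,3));B=np.zeros(3)
        for c,p in((c1,a),(c2,b)):
            o,v=rays(c,p); v=v[0]/np.linalg.norm(v[0]); M=np.eye(3)-np.outer(v,v); A+=M;B+=M@o
        out.append(np.linalg.solve(A,B))
    return np.array(out)
def proj(c,P):
    P=(np.float64(P).reshape(-1,3)-c["pose"][:3,3])@c["pose"][:3,:3]
    k,d=K(c); return cv2.projectPoints(P*[1,-1,-1],np.zeros(3),np.zeros(3),k,d)[0][:,0]
def mask(im,lo,hi):
    return cv2.inRange(cv2.cvtColor(im,cv2.COLOR_RGB2HSV),np.array(lo),np.array(hi))
def blob(m,box=None,n=0):
    if box: q=np.zeros_like(m);x0,y0,x1,y1=box;q[y0:y1,x0:x1]=m[y0:y1,x0:x1];m=q
    cs=sorted(cv2.findContours(m,cv2.RETR_EXTERNAL,cv2.CHAIN_APPROX_NONE)[0],key=cv2.contourArea)[::-1]
    return cs[n]
E
python3 - <<'E'
from h import *
t=cv2.imread("pics/top0.png")[:,:,::-1].copy(); s=cv2.imread("pics/side0.png")[:,:,::-1].copy()
ct,cs=vision.calibration("top"),vision.calibration("side")
def rect(im,c,lo,hi,box,z,n):
    r=cv2.minAreaRect(blob(mask(im,lo,hi),box)); p=cv2.boxPoints(r); P=plane(c,p,z)
    print(n,np.round(p.ravel()),'\n',np.round(P[:,:2]*1000).tolist(),np.round(P.mean(0),3),[round(np.linalg.norm(P[i]-P[i+1])*1000) for i in(0,1)])
    return p
rect(t,ct,(20,100,40),(90,255,255),(210,215,240,250),.024,"pack")
rect(t,ct,(0,0,150),(180,70,255),(425,215,485,272),.006,"cover")
rect(t,ct,(100,120,40),(125,255,255),(425,215,485,272),.028,"rib")
rect(t,ct,(3,180,120),(15,255,255),(285,215,345,250),.07,"ledge")
print(rect(s,cs,(3,180,120),(15,255,255),(325,195,370,245),.07,"ledge side"))
crops=[t[215:275,425:485],t[210:285,175:250],t[165:250,285:365],s[165:250,270:370],s[120:160,350:410],s[290:370,270:400]]
cv2.imwrite("pics/c.png",np.vstack([np.hstack([cv2.resize(x,(260,260),interpolation=cv2.INTER_CUBIC) for x in crops[i:i+3]]) for i in(0,3)])[:,:,::-1])
E
```

```text
pack [218. 225. 233. 222. 235. 236. 220. 239.] 
 [[509.0, 348.0], [518.0, 302.0], [476.0, 293.0], [467.0, 339.0]] [0.493 0.321 0.024] [46, 42]
cover [430. 239. 463. 221. 479. 250. 446. 268.] 
 [[485.0, -295.0], [543.0, -395.0], [456.0, -443.0], [399.0, -343.0]] [ 0.471 -0.369  0.006] [115, 100]
rib [451. 241. 455. 239. 462. 252. 458. 254.] 
 [[477.0, -355.0], [484.0, -366.0], [448.0, -386.0], [441.0, -375.0]] [ 0.463 -0.37   0.028] [13, 41]
ledge [294. 231. 297. 223. 334. 235. 331. 243.] 
 [[494.0, 113.0], [518.0, 106.0], [485.0, -3.0], [462.0, 4.0]] [0.49  0.055 0.07 ] [24, 114]
ledge side [332. 230. 353. 201. 361. 207. 340. 236.] 
 [[517.0, 120.0], [484.0, 5.0], [457.0, 21.0], [491.0, 134.0]] [0.487 0.07  0.07 ] [120, 31]
[[331.6757  230.05402]
 [352.6216  200.7297 ]
 [361.1351  206.81079]
 [340.18918 236.1351 ]]
```

View pics/c.png

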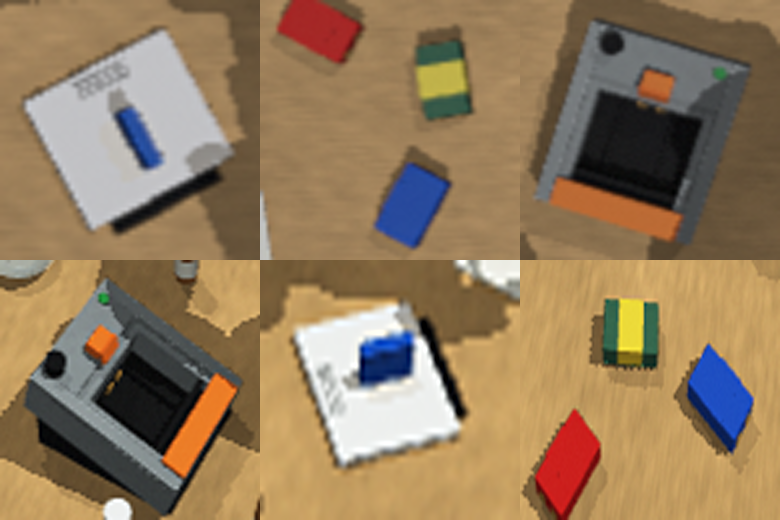

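```bash
python3 - <<'E'
from h import *
t=cv2.imread("pics/top0.png")[:,:,::-1].copy(); s=cv2.imread("pics/side0.png")[:,:,::-1].copy()
ct,cs=vision.calibration("top"),vision.calibration("side"); cw=vision.calibration("wrist")
r=cv2.minAreaRect(blob(mask(t,(20,60,20),(95,255,255))&~mask(t,(0,0,0),(19,255,255)),(214,215,240,250))); P=plane(ct,cv2.boxPoints(r),.024); print(r,np.round(P*1000).tolist(),P.mean(0))
tp=np.array([[294,231],[297,223],[334,235],[331,243.]]); sp=np.array([[340.2,236.1],[331.7,230],[352.6,200.7],[361.1,206.8]])
L=tri(ct,tp,cs,sp); print("ledge",np.round(L*1000)," mean",L.mean(0))
print(cw["fov_y"],cw["k1"]);T=np.eye(4);o=readout.observe();T[:3,:3]=R.from_rotvec(o["ee_rot"]).as_matrix();T[:3,3]=o["position"]
print(np.round(np.linalg.inv(T)@cw["pose"],3))
E
```

```text
((227.0135040283203, 232.58108520507812), (21.86506462097168, 15.289106369018555), 80.53767395019531) [[514.0, 349.0, 24.0], [523.0, 304.0, 24.0], [458.0, 290.0, 24.0], [450.0, 335.0, 24.0]] [0.48632561 0.31927575 0.024     ]
ledge [[494. 116.  47.]
 [519. 107.  54.]
 [485.  -3.  62.]
 [460.   5.  52.]]  mean [0.48969659 0.05618449 0.05373   ]
60.02022568742796 -0.06860835732958742
[[ 0.001  0.97   0.244  0.065]
 [ 1.    -0.001 -0.    -0.   ]
 [-0.     0.244 -0.97  -0.157]
 [ 0.     0.     0.     1.   ]]
```

Emit:
carry_out --increments '[15, 40, 2, 0, 0, -0.013, 15, 40, 2, 0, 0, -0.013, 15, 40, 2, 0, 0, -0.013, 15, 40, 2, 0, 0, -0.013, 15, 40, 2, 0, 0, -0.013, 15, 40, 2, 0, 0, -0.013, 15, 40, 2, 0, 0, -0.013, 15, 40, 2, 0, 0, -0.013, 15, 40, 2, 0, 0, -0.013, 15, 40, 2, 0, 0, -0.013, 15, 40, 2, 0, 0, -0.013, 15, 40, 2, 0, 0, -0.013, 15, 40, 2, 0, 0, -0.013, 15, 40, 2, 0, 0, -0.011, 10, 40, 2, 0, 0, 0, 0, 0, 0, 0, 0, 0, 0, 0, 0, 0, 0, 0]'

```text
clock: 2.22
position: [0.46, 0.0224, 0.2564]
ee_rot: [3.123, 0.336, -0.002]
force: [0.4, -0.5, -0.3]
width: 1.0
gripper_force: 0.0
```

```bash
python3 - <<'E'
from h import *
o=readout.observe(); print(o["clock"],o["position"],o["ee_rot"],o["force"])
c=vision.calibration("wrist"); w=vision.get_image("wrist"); cv2.imwrite("pics/w1.png",w[:,:,::-1]); np.savez("w1.npz",**c)
E
```

```text
2.225 [0.45998968 0.02236411 0.25636921] [ 3.12305176e+00  3.36410297e-01 -1.56668289e-03] [ 0.35599205 -0.54402221 -0.31270439]
```

View pics/w1.png

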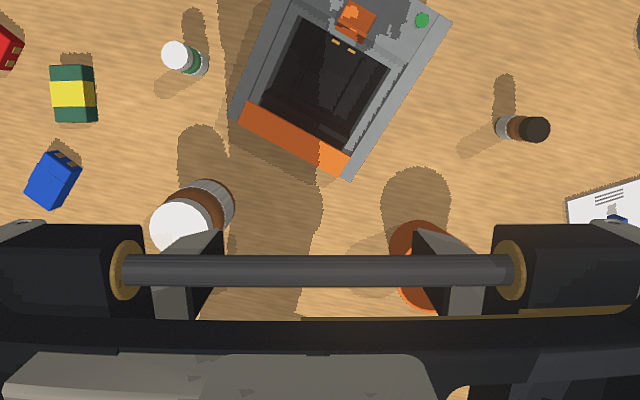

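```bash
cat >> h.py <<'E'
def quad(m,box):
    c=cv2.convexHull(blob(m,box)); 
    for e in np.arange(1,15,.25):
        q=cv2.approxPolyDP(c,e,True)
        if len(q)<=4: return q[:,0].astype(float)
def bayR(yaw): return R.from_euler("ZY",[yaw,-np.radians(15)]).as_matrix()
E
python3 - <<'E'
from h import *
from scipy.optimize import least_squares
w=cv2.imread("pics/w1.png")[:,:,::-1].copy(); c=dict(np.load("w1.npz")); c={k:(v if v.ndim else float(v)) for k,v in c.items()}
q=quad(mask(w,(3,150,60),(16,255,255)),(225,85,370,185)); print("ledge",q.tolist())
k=quad(mask(w,(3,150,60),(16,255,255)),(325,0,385,45)); print("catch",k.tolist())
m=mask(w,(20,60,20),(95,255,255)); 
p=quad(m,(40,55,110,135)); P=plane(c,p,.024); print("pack",p.tolist(),np.round(P*1000).tolist(),P.mean(0))
cv2.imwrite("pics/w1c.png",cv2.resize(w[0:190,200:460],(780,570),interpolation=cv2.INTER_CUBIC)[:,:,::-1])
E
```

```text
ledge [[247.0, 100.0], [350.0, 156.0], [338.0, 176.0], [238.0, 124.0]]
catch [[349.0, 0.0], [375.0, 15.0], [361.0, 43.0], [335.0, 28.0]]
pack [[92.0, 67.0], [97.0, 120.0], [55.0, 121.0], [49.0, 65.0]] [[520.0, 289.0, 24.0], [463.0, 278.0, 24.0], [452.0, 329.0, 24.0], [513.0, 340.0, 24.0]] [0.48704658 0.30915833 0.024     ]
```

View pics/w1c.png

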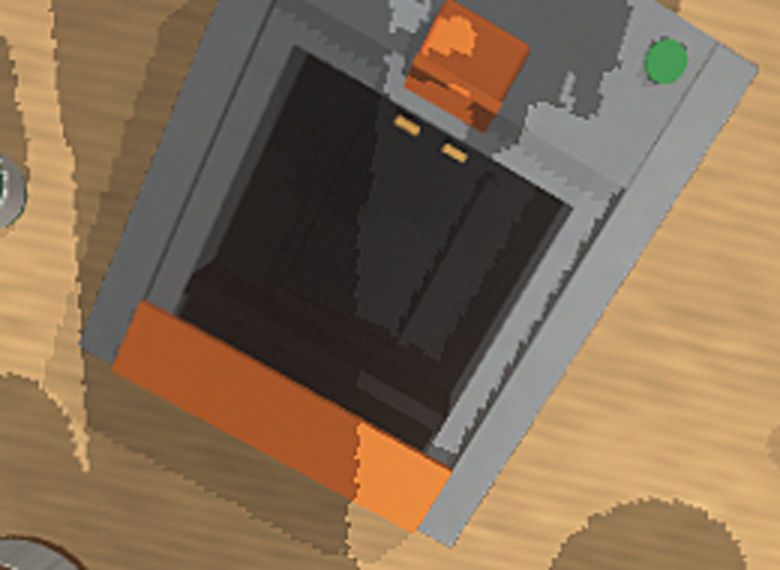

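```bash
python3 - <<'E'
from h import *
from scipy.optimize import least_squares
c=dict(np.load("w1.npz")); c={k:(v if v.ndim else float(v)) for k,v in c.items()}
ct,cs=vision.calibration("top"),vision.calibration("side")
B=np.array([[-30,60,10],[-3,60,10],[-3,-60,10],[-30,-60,10],[90,50,0],[90,-50,0]])/1e3
pw=np.array([[237.7,123.3],[247.7,99.7],[350.7,156.7],[338.7,177],[299,15],[390.7,68.7]])
tp=np.array([[294,231],[297,223],[334,235],[331,243.]]); sp=np.array([[340.2,236.1],[331.7,230],[352.6,200.7],[361.1,206.8]])
def f(x,a=False):
    W=B@bayR(x[3]).T+x[:3]; return [proj(c,W)-pw,proj(ct,W[:4])-tp,proj(cs,W[:4])-sp]
for sel in([0],[0,1,2]):
    s=least_squares(lambda x:np.concatenate([f(x)[i].ravel() for i in sel]),[.5,.05,.05,-.28],loss="soft_l1"); print(s.x,np.degrees(s.x[3]))
    for r in f(s.x): print(np.round(r,1).tolist())
E
```

```text
[ 0.50776306  0.04840733  0.04343351 -0.28254609] -16.18869849893878
[[0.3, -0.3], [-0.1, 0.4], [0.2, -0.1], [-0.5, -0.1], [-0.5, -0.0], [0.5, 0.2]]
[[0.3, 0.3], [-0.1, -0.2], [1.6, 0.1], [1.9, 0.7]]
[[-0.0, 0.1], [-0.1, 0.5], [-0.2, 1.1], [-0.6, 0.1]]
[ 0.50774156  0.04845699  0.04427231 -0.28324681] -16.228846538195157
[[0.1, -0.4], [-0.3, 0.3], [0.2, 0.0], [-0.5, 0.1], [-0.5, -0.3], [0.7, 0.2]]
[[0.2, 0.3], [-0.2, -0.3], [1.5, 0.1], [1.8, 0.7]]
[[-0.0, -0.1], [-0.1, 0.3], [-0.2, 0.9], [-0.5, -0.0]]
```

Emit:
carry_out --increments '[3, 45, 0, 0, 0, 0, 3, 45, 0, 0, 0, 0, 3, 45, 0, 0, 0, 0, 3, 45, 0, 0, 0, 0, 3, 45, -20, 0, 0, 0, 3, 40, -40, 0, 0, 0, 3, 32, -40, 0, 0, 0, 0, 0, 0, 0, 0, 0, 0, 0, 0, 0, 0, 0]'

```text
clock: 3.4
position: [0.4821, 0.3185, 0.1571]
ee_rot: [3.123, 0.334, 0.0]
force: [-0.6, -0.2, 0.4]
width: 0.998
gripper_force: 0.0
```

```bash
python3 - <<'E'
from h import *
o=readout.observe(); print(o["clock"],o["position"],o["ee_rot"],o["force"])
c=vision.calibration("wrist"); w=vision.get_image("wrist"); cv2.imwrite("pics/w2.png",w[:,:,::-1]); np.savez("w2.npz",**c)
p=quad(mask(w,(20,60,20),(95,255,255)),(0,0,640,270)); P=plane(c,p,.024); print("pack",p.tolist(),np.round(P*1000).tolist(),P.mean(0))
y=quad(mask(w,(22,120,90),(35,255,255)),(0,0,640,270)); P=plane(c,y,.024); print("band",y.tolist(),np.round(P*1000).tolist(),P.mean(0))
E
```

```text
3.4 [0.48214338 0.3184902  0.15710839] [3.12277447e+00 3.33949864e-01 2.47013521e-04] [-0.56585266 -0.15219104  0.41833133]
pack [[342.0, 146.0], [341.0, 218.0], [297.0, 218.0], [298.0, 146.0]] [[522.0, 306.0, 24.0], [461.0, 293.0, 24.0], [453.0, 330.0, 24.0], [515.0, 342.0, 24.0]] [0.48780583 0.31788408 0.024     ]
band [[296.0, 168.0], [343.0, 169.0], [342.0, 201.0], [296.0, 200.0]] [[496.0, 340.0, 24.0], [504.0, 301.0, 24.0], [476.0, 295.0, 24.0], [469.0, 334.0, 24.0]] [0.486247   0.31774616 0.024     ]
```

View pics/w2.png

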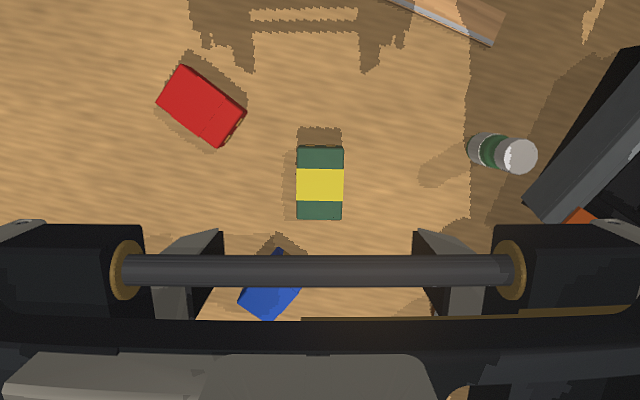

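Emit:
carry_out --increments '[2, 0, -40, 0, 0, 0, 2, 0, -40, 0, 0, 0, 1, 0, -36, 0, 0, 0, 0, 0, -20, 0, 0, 0, 0, 0, -11, 0, 0, 0, 0, 0, 0, 0, 0, 0]'

```text
clock: 4.2
position: [0.487, 0.3194, 0.0103]
ee_rot: [3.123, 0.335, 0.001]
force: [-0.3, 0.8, 0.7]
width: 1.001
gripper_force: 0.0
```

Emit:
carry_out --increments '[0, 0, 0, 0, 0, 0, 0, 0, 0, 0, 0, 0, 0, 0, 0, 0, 0, 0, 0, 0, 0, 0, 0, 0, 0, 0, 0, 0, 0, 0, 0, 0, 0, 0, 0, 0]' --grip 1 --newtons 25

```text
clock: 4.95
position: [0.4864, 0.3198, 0.0097]
ee_rot: [3.123, 0.336, -0.0]
force: [-0.3, -0.9, 1.0]
width: 0.434
gripper_force: 25.0
```

```bash
cat >> h.py <<'E'
O=np.array([.5077,.0484,.0440]); YAW=-.283
def bay(p): return O+bayR(YAW)@(np.array(p)/1e3)
def move(pos,Rt,n):
    o=readout.observe(); d=(np.array(pos)-o["position"])*1e3
    w=(R.from_matrix(Rt)*R.from_rotvec(o["ee_rot"]).inv()).as_rotvec()
    print("total",np.round(d,1),np.round(w,4),"per row",np.round(d/n,1),np.round(w/n,4))
E
python3 - <<'E'
from h import *
o=readout.observe(); print(o["clock"],o["position"],o["ee_rot"],o["width"],o["gripper_force"])
print("target",bay([50,0,-22]),"above",bay([50,0,70]), "axis",bayR(YAW)[:,2])
move(bay([50,0,70]),bayR(YAW)@np.diag([1,-1,-1]),1)
E
```

```text
4.95 [0.48641133 0.31979312 0.00971186] [ 3.12308426e+00  3.36389801e-01 -1.76923493e-04] 0.43422364714298 24.9969220161438
target [0.55954269 0.03332388 0.03569058] above [0.5366785  0.0399729  0.12455576] axis [-0.24852375  0.072272    0.96592583]
total [  50.3 -279.8  114.8] [-0.0086 -0.2645 -0.4947] per row [  50.3 -279.8  114.8] [-0.0086 -0.2645 -0.4947]
```

Emit:
carry_out --increments '[0, 0, 30, 0, 0, 0, 0, 0, 40, 0, 0, 0, 0, 0, 50, 0, 0, 0, 0, -20, 40, 0, 0, 0, 6, -35, 0, -0.001, -0.033, -0.062, 6, -35, 0, -0.001, -0.033, -0.062, 6, -35, 0, -0.001, -0.033, -0.062, 6, -35, 0, -0.001, -0.033, -0.062, 6, -35, 0, -0.001, -0.033, -0.062, 7, -35, 0, -0.001, -0.033, -0.062, 7, -30, 0, -0.001, -0.033, -0.062, 6, -20, -15, -0.001, -0.033, -0.061, 0, 0, -30, 0, 0, 0, 0, 0, 0, 0, 0, 0, 0, 0, 0, 0, 0, 0]'

```text
clock: 6.82
position: [0.5366, 0.0406, 0.1254]
ee_rot: [3.05, -0.434, 0.401]
force: [0.9, 0.0, -2.1]
width: 0.431
gripper_force: 25.0
```

```bash
python3 - <<'E'
from h import *
o=readout.observe(); print(o["clock"],o["position"],o["ee_rot"],o["width"])
move(bay([50,0,-22]),bayR(YAW)@np.diag([1,-1,-1]),10)
c=vision.calibration("wrist"); w=vision.get_image("wrist"); np.savez("w3.npz",**c)
# overlay predicted points
w=w.copy()
for p in proj(c,[bay(q) for q in([90,50,0],[90,-50,0],[-3,60,10],[-3,-60,10],[-30,60,10],[-30,-60,10],[95,14,21],[95,-14,21])]):
    cv2.drawMarker(w,tuple(int(round(v)) for v in p),(255,0,255),cv2.MARKER_CROSS,9,1)
cv2.imwrite("pics/w3.png",w[:,:,::-1])
E
```

```text
6.825 [0.53661912 0.04060773 0.12535691] [ 3.04960861 -0.43354642  0.40129124] 0.431298154294714
total [ 22.9  -7.3 -89.7] [-0.0014  0.0001 -0.0007] per row [ 2.3 -0.7 -9. ] [-0.0001  0.     -0.0001]
```

View pics/w3.png

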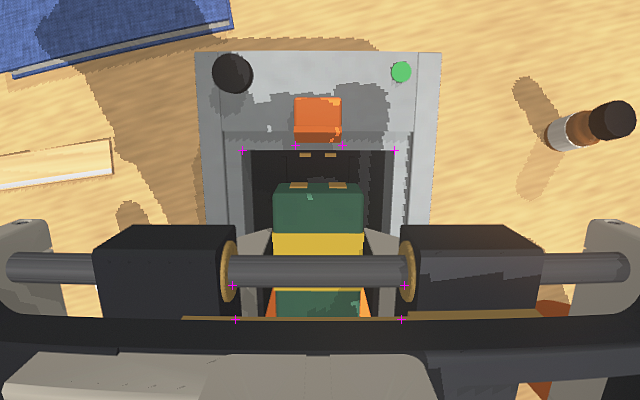

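Emit:
carry_out --increments '[3, -1, -12, 0, 0, 0, 3, -1, -12, 0, 0, 0, 3, -1, -12, 0, 0, 0, 3, -1, -12, 0, 0, 0, 3, -1, -12, 0, 0, 0, 3, -1, -10, 0, 0, 0, 2, -0.5, -8, 0, 0, 0, 1.5, -0.4, -6, 0, 0, 0, 0.7, -0.2, -3, 0, 0, 0, 0, 0, 0, 0, 0, 0]'

```text
clock: 8.12
position: [0.5586, 0.033, 0.0384]
ee_rot: [3.049, -0.434, 0.402]
force: [-4.7, 0.2, 6.8]
width: 0.432
gripper_force: 25.0
```

Emit:
carry_out --increments '[0.5, -0.1, -2, 0, 0, 0, 0, 0, 0, 0, 0, 0]'

```text
clock: 8.38
position: [0.5593, 0.0328, 0.0374]
ee_rot: [3.049, -0.435, 0.404]
force: [-10.5, 0.2, 22.2]
width: 0.437
gripper_force: 25.0
```

```bash
python3 - <<'E'
from h import *
o=readout.observe(); print(o["position"],o["force"],"bay",(o["position"]-O)@bayR(YAW)*1e3)
E
```

```text
[0.55926449 0.0328272  0.03739451] [-10.48465335   0.24990012  22.16645357] bay [ 50.31694545  -0.55460464 -20.32089651]
```

Emit:
carry_out --increments '[-0.3, 0.1, 1.2, 0, 0, 0, 0, 0, 0, 0, 0, 0, 0, 0, 0, 0, 0, 0]' --grip 0.4

```text
clock: 8.75
position: [0.5589, 0.033, 0.0369]
ee_rot: [3.049, -0.435, 0.401]
force: [0.7, -0.1, -1.4]
width: 0.598
gripper_force: 0.0
```

```bash
python3 - <<'E'
from h import *
o=readout.observe(); print(o["position"],o["force"],o["width"],"bay",(o["position"]-O)@bayR(YAW)*1e3)
E
```

```text
[0.55892986 0.03296375 0.03693681] [ 0.71405793 -0.09870695 -1.43328714] 0.598412305474671 bay [ 49.85127992  -0.51692708 -20.66996138]
```

Emit:
carry_out --increments '[-2.5, 0.7, 9.7, 0, 0, 0, -5, 1.4, 19.3, 0, 0, 0, -7.5, 2.2, 29, 0, 0, 0, -10, 2.9, 38.6, 0, 0, 0, -10, 2.9, 38.6, 0, 0, 0, -30, 10, 20, 0, 0, 0, -30, 10, 0, 0, 0, 0, 0, 0, 0, 0, 0, 0, 0, 0, 0, 0, 0, 0]' --grip 0.4

```text
clock: 9.88
position: [0.4642, 0.063, 0.1926]
ee_rot: [3.049, -0.434, 0.402]
force: [0.3, 0.1, -0.5]
width: 0.602
gripper_force: 0.0
```

```bash
python3 - <<'E'
from h import *
o=readout.observe(); print(o["clock"],o["position"])
c=vision.calibration("wrist"); w=vision.get_image("wrist"); np.savez("w4.npz",**c); cv2.imwrite("pics/w4.png",w[:,:,::-1])
q=quad(mask(w,(22,100,60),(35,255,255)),(180,40,460,260)); print("band",q.tolist())
q2=quad(mask(w,(22,60,20),(95,255,255)),(180,40,460,260)); print("pack",q2.tolist())
n=bayR(YAW)[:,2]; 
for q,z in((q,-8),(q2,-8)):
    o,v=rays(c,q); P0=bay([0,0,z+1.5]); P=o+v*(((P0-o)@n)/(v@n))[:,None]; print(np.round((P-O)@bayR(YAW)*1e3,1).tolist())
E
```

```text
9.875 [0.46416536 0.06297909 0.19260394]
band [[343.0, 107.0], [343.0, 139.0], [298.0, 138.0], [298.0, 107.0]]
pack [[342.0, 88.0], [341.0, 157.0], [300.0, 157.0], [299.0, 88.0]]
[[62.7, -20.8, -6.5], [34.2, -21.3, -6.5], [35.1, 19.7, -6.5], [62.6, 19.4, -6.5]]
[[79.1, -19.7, -6.5], [17.8, -19.8, -6.5], [17.7, 18.1, -6.5], [79.0, 18.4, -6.5]]
```

View pics/w4.png

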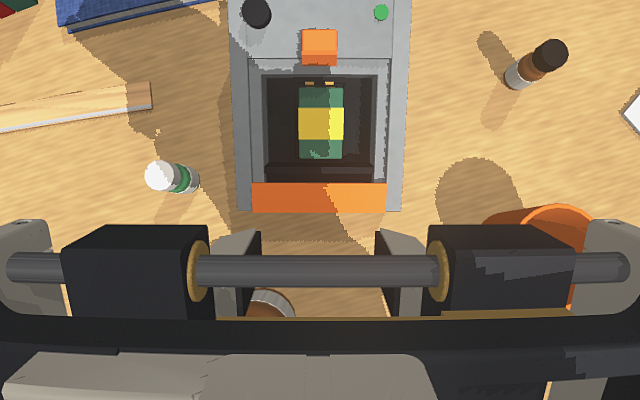

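```bash
cat >> h.py <<'E'
def load(n): return {k:(v if v.ndim else float(v)) for k,v in dict(np.load(n)).items()}
def cyR(yaw,pitch): return R.from_euler("ZY",[yaw,-np.radians(pitch)]).as_matrix()
F=np.diag([1.,-1,-1])
E
python3 - <<'E'
from h import *
from scipy.optimize import least_squares
w=cv2.imread("pics/w4.png")[:,:,::-1].copy(); c4,c1,c3=load("w4.npz"),load("w1.npz"),load("w3.npz")
q=quad(mask(w,(3,150,60),(16,255,255)),(230,170,400,220)); q=q[np.lexsort((q[:,0],q[:,1]))]; print(q.tolist())
il,ir=sorted(q[:2].tolist()); ol,orr=sorted(q[2:].tolist())
B=np.array([[-30,60,10],[-3,60,10],[-3,-60,10],[-30,-60,10],[90,50,0],[90,-50,0]])/1e3
pw=np.array([[237.7,123.3],[247.7,99.7],[350.7,156.7],[338.7,177],[299,15],[390.7,68.7]])
p4=np.array([ol,il,ir,orr])
f=lambda x:[proj(c1,B@bayR(x[3]).T+x[:3])-pw,proj(c4,B[:4]@bayR(x[3]).T+x[:3])-p4,proj(c3,B[4:]@bayR(x[3]).T+x[:3])-[[243,150],[394,150]]]
for sel in([0,1,2],[1,2]):
    s=least_squares(lambda x:np.concatenate([f(x)[i].ravel() for i in sel]),[*O,YAW],loss="soft_l1");print(s.x,[np.round(r,1).tolist() for r in f(s.x)])
move([.44,-.385,.2],cyR(np.radians(28.9),-10)@F,12)
E
```

```text
[[252.0, 182.0], [386.0, 183.0], [252.0, 211.0], [385.0, 212.0]]
[ 0.50785     0.0486365   0.04313916 -0.28566788] [[[0.2, -0.7], [-0.1, 0.1], [-0.1, -0.1], [-0.8, -0.1], [-0.3, -0.1], [0.4, 0.4]], [[1.4, 0.3], [0.2, 0.3], [0.4, -0.1], [-0.2, -0.1]], [[-0.4, -0.5], [0.1, 0.2]]]
[ 0.50792965  0.04882235  0.04315062 -0.28797458] [[[-0.0, -1.0], [-0.3, -0.2], [-0.4, -0.1], [-1.1, -0.2], [-0.3, -0.3], [0.3, 0.5]], [[1.1, 0.2], [-0.0, 0.2], [0.1, 0.0], [-0.5, 0.0]], [[-0.4, -0.7], [0.1, 0.3]]]
total [ -24.4 -447.9    7.6] [-0.0507  0.4448  0.7752] per row [ -2.  -37.3   0.6] [-0.0042  0.0371  0.0646]
```

Emit:
carry_out --increments '[-2, -37, 0.6, -0.004, 0.037, 0.065, -2, -37, 0.6, -0.004, 0.037, 0.065, -2, -37, 0.6, -0.004, 0.037, 0.065, -2, -37, 0.6, -0.004, 0.037, 0.065, -2, -37, 0.6, -0.004, 0.037, 0.065, -2, -37, 0.6, -0.004, 0.037, 0.065, -2, -37, 0.6, -0.004, 0.037, 0.065, -2, -37, 0.6, -0.004, 0.037, 0.065, -2, -37, 0.6, -0.004, 0.037, 0.065, -2, -37, 0.6, -0.004, 0.037, 0.065, -2, -37, 0.6, -0.004, 0.037, 0.064, -2, -40, 1, -0.004, 0.037, 0.064, 0, 0, 0, 0, 0, 0, 0, 0, 0, 0, 0, 0]'

```text
clock: 11.68
position: [0.4398, -0.3837, 0.199]
ee_rot: [2.993, 0.774, -0.262]
force: [-0.1, 0.3, -0.5]
width: 0.601
gripper_force: 0.0
```

```bash
sed -i 's/^O=.*/O=np.array([.5078,.0486,.0437]); YAW=-.2855/' h.py; python3 - <<'E'
from h import *
o=readout.observe(); print(o["clock"],o["position"],o["ee_rot"],o["width"])
c=vision.calibration("wrist"); w=vision.get_image("wrist"); np.savez("w5.npz",**c); cv2.imwrite("pics/w5.png",w[:,:,::-1])
q=quad(mask(w,(100,120,40),(125,255,255)),(0,0,640,250)); P=plane(c,q,.028); print("rib",q.tolist(),np.round(P*1e3).tolist(),P.mean(0))
q=quad(mask(w,(0,0,150),(180,60,255)),(0,0,640,230)); P=plane(c,q,.006); print("cover",q.tolist(),np.round(P*1e3).tolist(),P.mean(0))
E
```

```text
11.675 [ 0.43984577 -0.38365256  0.19902445] [ 2.99298801  0.77420888 -0.26206096] 0.6012336535041846
rib [[327.0, 99.0], [327.0, 145.0], [316.0, 145.0], [316.0, 99.0]] [[485.0, -367.0, 28.0], [448.0, -388.0, 28.0], [443.0, -379.0, 28.0], [480.0, -359.0, 28.0]] [ 0.46402178 -0.37331634  0.028     ]
cover [[383.0, 55.0], [376.0, 159.0], [266.0, 159.0], [260.0, 56.0]] [[541.0, -394.0, 6.0], [455.0, -442.0, 6.0], [401.0, -345.0, 6.0], [486.0, -297.0, 6.0]] [ 0.47070645 -0.36939525  0.006     ]
```

View pics/w5.png

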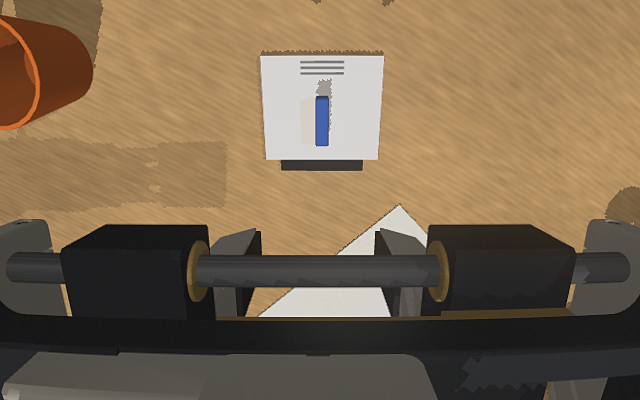

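Emit:
carry_out --increments '[6, 2.5, -40, 0, 0, 0.007, 6, 2.5, -40, 0, 0, 0, 6, 2.5, -40, 0, 0, 0, 5, 2.5, -35, 0, 0, 0, 1, 0.4, -20, 0, 0, 0, 0, 0, -12, 0, 0, 0, 0, 0, 0, 0, 0, 0]'

```text
clock: 12.6
position: [0.4635, -0.3735, 0.0128]
ee_rot: [2.988, 0.785, -0.262]
force: [0.3, -0.1, 0.1]
width: 0.603
gripper_force: 0.0
```

Emit:
carry_out --increments '[0, 0, 0, 0, 0, 0, 0, 0, 0, 0, 0, 0, 0, 0, 0, 0, 0, 0, 0, 0, 0, 0, 0, 0, 0, 0, 0, 0, 0, 0, 0, 0, 0, 0, 0, 0]' --grip 1 --newtons 45

```text
clock: 13.35
position: [0.4638, -0.3736, 0.0128]
ee_rot: [2.988, 0.785, -0.262]
force: [-0.2, 1.1, 1.4]
width: 0.127
gripper_force: 45.0
```

```bash
python3 - <<'E'
from h import *
o=readout.observe(); p=o["position"];Rt=R.from_rotvec(o["ee_rot"]).as_matrix()
print(o["clock"],p,o["width"],o["gripper_force"])
Rc=cyR(np.radians(29.3),0); rel=Rt.T@Rc; t=Rt.T@(np.array([.4707,-.3694,0])-p); np.savez("grasp.npz",rel=rel,t=t); print("cover in tool",t*1e3)
print("tcp in cover",Rc.T@(p-np.array([.4707,-.3694,0]))*1e3, R.from_matrix(Rc.T@Rt@F).as_euler("ZYX",degrees=True))
E
```

```text
13.35 [ 0.46379114 -0.37357976  0.01284729] 0.12733694094279288 44.99567091464996
cover in tool [10.17059865 -0.20385531 11.25935309]
tcp in cover [-8.07050972 -0.26396814 12.84728996] [0.16475326 9.95456371 0.18780604]
```

```bash
cat >> h.py <<'E'
def tool_for(phi,xe,d,back=0,up=0,y=0):
    """cover tilted phi deg; lip end underside at bay x=xe; underside passes d above rim corner (4,0)"""
    g=np.load("grasp.npz"); a=np.radians(phi); c,s=np.cos(a),np.sin(a)
    ze=(xe-4)*np.tan(a)+d
    Rc=cyR(YAW,15+phi); pos=bay([xe+(62+back)*c,y,ze+(62+back)*s+up])
    Rt=Rc@g["rel"].T; return pos-Rt@g["t"],Rt
def steps(poses,start=None):
    o=readout.observe(); p,r=start or (o["position"],R.from_rotvec(o["ee_rot"]).as_matrix())
    for q,Rt in poses:
        print(np.round(q,4),"d",np.round((q-p)*1e3,1),"w",np.round(R.from_matrix(Rt@r.T).as_rotvec(),4)); p,r=q,Rt
E
python3 - <<'E'
from h import *
steps([tool_for(20,-9,1.5,40,70),tool_for(20,-9,1.5,40),tool_for(20,-9,1.5,10),tool_for(20,-9,1.5)])
E
```

```text
[0.5496 0.0361 0.1703] d [ 85.8 409.6 157.4] w [ 0.0707 -0.6229 -0.7714]
[0.5669 0.031  0.1026] d [ 17.4  -5.1 -67.6] w [0. 0. 0.]
[0.5434 0.0379 0.0854] d [-23.6   6.9 -17.2] w [0. 0. 0.]
[0.5355 0.0402 0.0797] d [-7.9  2.3 -5.7] w [0. 0. 0.]
```

Emit:
carry_out --increments '[0, 0, 15, 0, 0, 0, 0, 0, 35, 0, 0, 0, 0, 0, 45, 0, 0, 0, 0, 0, 45, 0, 0, 0, 0, 0, 45, 0, 0, 0, 0, 0, 0, 0, 0, 0]'

```text
clock: 14.1
position: [0.4657, -0.3745, 0.2024]
ee_rot: [2.984, 0.783, -0.253]
force: [0.9, -0.1, -1.8]
width: 0.128
gripper_force: 45.0
```

Emit:
carry_out --increments '[7, 34, 0, 0.006, -0.052, -0.064, 7, 34, 0, 0.006, -0.052, -0.064, 7, 34, 0, 0.006, -0.052, -0.064, 7, 34, 0, 0.006, -0.052, -0.064, 7, 34, 0, 0.006, -0.052, -0.064, 7, 34, 0, 0.006, -0.052, -0.064, 7, 34, 0, 0.006, -0.052, -0.064, 7, 34, 0, 0.006, -0.052, -0.064, 7, 34, 0, 0.006, -0.052, -0.064, 7, 34, 0, 0.006, -0.052, -0.064, 7, 34, 0, 0.006, -0.052, -0.064, 8, 35, 0, 0.006, -0.052, -0.064, 0, 0, 0, 0, 0, 0, 0, 0, 0, 0, 0, 0]'

```text
clock: 15.85
position: [0.5475, 0.0325, 0.1971]
ee_rot: [2.982, -0.409, 0.656]
force: [0.0, -0.5, -1.2]
width: 0.125
gripper_force: 45.0
```

```bash
python3 - <<'E'
from h import *
o=readout.observe(); print(o["clock"],o["position"],o["ee_rot"],o["width"])
steps([tool_for(20,-9,1.5,40,70),tool_for(20,-9,1.5,40)])
c=vision.calibration("wrist"); w=vision.get_image("wrist").copy()
g=np.load("grasp.npz");Rt=R.from_rotvec(o["ee_rot"]).as_matrix();Rc=Rt@g["rel"];pc=o["position"]+Rt@g["t"]
for p in proj(c,[pc+Rc@(np.array(q)/1e3) for q in([50,57,6],[50,-57,6],[-50,57,6],[-50,-57,6],[14,0,28],[-30,0,28])]):
    cv2.drawMarker(w,tuple(int(round(v)) for v in p),(255,0,255),cv2.MARKER_CROSS,9,1)
for p in proj(c,[bay(q) for q in([90,50,0],[90,-50,0],[-3,60,10],[-3,-60,10])]):
    cv2.drawMarker(w,tuple(int(round(v)) for v in p),(0,255,0),cv2.MARKER_CROSS,9,1)
cv2.imwrite("pics/w6.png",w[:,:,::-1])
E
```

```text
15.85 [0.54751062 0.03253195 0.1971241 ] [ 2.98238769 -0.40917595  0.65632545] 0.12525405221999028
[0.5496 0.0361 0.1703] d [  2.    3.5 -26.9] w [ 0.0022 -0.0044 -0.0086]
[0.5669 0.031  0.1026] d [ 17.4  -5.1 -67.6] w [0. 0. 0.]
```

View pics/w6.png

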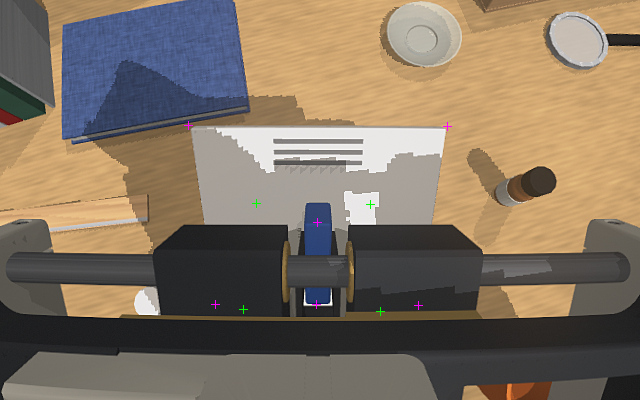

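Emit:
carry_out --increments '[2, 3.5, -27, 0.002, -0.004, -0.009, 5, -1.5, -20, 0, 0, 0, 5, -1.5, -20, 0, 0, 0, 4, -1.2, -15, 0, 0, 0, 3.4, -0.9, -12.6, 0, 0, 0, 0, 0, 0, 0, 0, 0, 0, 0, 0, 0, 0, 0]'

```text
clock: 16.77
position: [0.5677, 0.0305, 0.1034]
ee_rot: [2.979, -0.428, 0.664]
force: [-0.1, -0.6, -1.4]
width: 0.128
gripper_force: 45.0
```

```bash
python3 - <<'E'
from h import *
o=readout.observe(); print(o["clock"],o["force"])
steps([tool_for(20,-9,1.5,10),tool_for(20,-9,1.5)])
s=vision.get_image("side"); cv2.imwrite("pics/s2.png",cv2.resize(s[140:270,250:410],(640,520),interpolation=cv2.INTER_CUBIC)[:,:,::-1])
E
```

```text
16.775 [-0.109037   -0.62892973 -1.42440004]
[0.5434 0.0379 0.0854] d [-24.4   7.3 -18. ] w [-0.0007  0.0016  0.0028]
[0.5355 0.0402 0.0797] d [-7.9  2.3 -5.7] w [0. 0. 0.]
```

Emit:
carry_out --increments '[-8, 2.4, -6, 0, 0, 0, -8, 2.4, -6, 0, 0.001, 0.002, -8, 2.4, -6, 0, 0, 0, -3, 0.9, -2.2, 0, 0, 0, 0, 0, 0, 0, 0, 0]'

```text
clock: 17.45
position: [0.5416, 0.0401, 0.0841]
ee_rot: [2.982, -0.423, 0.667]
force: [-3.1, 1.8, 6.9]
width: 0.129
gripper_force: 45.0
```

Emit:
carry_out --increments '[-2.5, 0.7, -1.8, 0, 0, 0, -2.5, 0.7, -1.7, 0, 0, 0, 0, 0, 0, 0, 0, 0]'

```text
clock: 17.82
position: [0.5378, 0.0415, 0.0821]
ee_rot: [2.982, -0.424, 0.666]
force: [1.8, -0.1, 6.0]
width: 0.13
gripper_force: 45.0
```

```bash
cat >> h.py <<'E'
def where():
    o=readout.observe(); g=np.load("grasp.npz");Rt=R.from_rotvec(o["ee_rot"]).as_matrix();Rc=Rt@g["rel"];pc=o["position"]+Rt@g["t"]
    B=bayR(YAW); f=B.T@o["force"]
    print(round(o["clock"],2),"cover origin bay",np.round((pc-O)@B*1e3,1),"lip end",np.round((pc+Rc@[-.062,0,0]-O)@B*1e3,1),"euler zyx",np.round(R.from_matrix(B.T@Rc).as_euler("ZYX",degrees=True),2),"F bay",np.round(f,1),"w",round(o["width"],3))
E
python3 -c "
from h import *
where(); steps([tool_for(20,-9,1.5)])"
```

```text
17.82 cover origin bay [51.7  1.9 19.8] lip end [-6.5  2.  -1.5] euler zyx [ -0.11 -20.1    0.2 ] F bay [3.3 0.4 5.3] w 0.13
[0.5355 0.0402 0.0797] d [-2.3 -1.3 -2.4] w [-0.0027  0.0026 -0.0001]
```

```bash
sed -i 's/^O=.*/O=np.array([.5078,.0486,.0453]); YAW=-.2855/' h.py; python3 -c "
from h import *
where(); steps([tool_for(20,-7,1.2),tool_for(20,-9,1.2)])"
```

```text
17.82 cover origin bay [51.3  1.9 18.3] lip end [-6.9  2.  -3. ] euler zyx [ -0.11 -20.1    0.2 ] F bay [3.3 0.4 5.3] w 0.13
[0.5373 0.0397 0.0822] d [-0.6 -1.8  0.1] w [-0.0027  0.0026 -0.0001]
[0.5356 0.0402 0.081 ] d [-1.7  0.5 -1.2] w [0. 0. 0.]
```

Emit:
carry_out --increments '[-0.5, -1.7, 1, 0, 0, 0, 0, 0, 0, 0, 0, 0]'

```text
clock: 18.08
position: [0.5357, 0.0392, 0.0819]
ee_rot: [2.981, -0.424, 0.662]
force: [0.4, -0.2, 2.5]
width: 0.126
gripper_force: 45.0
```

```bash
python3 -c "
from h import *
where(); steps([tool_for(20,-9,1.2)])"
```

```text
18.07 cover origin bay [49.9 -0.9 18.4] lip end [-8.4 -0.8 -2.8] euler zyx [ -0.06 -19.96   0.06] F bay [ 1.1 -0.1  2.3] w 0.126
[0.5356 0.0402 0.081 ] d [-0.2  1.  -0.9] w [-0.0013 -0.0004  0.0004]
```

```bash
python3 -c "
from h import *
steps([tool_for(17,-9.3,1.2),tool_for(14,-9.8,1.2),tool_for(11,-10.3,1.2),tool_for(8,-10.8,1.2)])"
```

```text
[0.5372 0.0397 0.0796] d [ 1.4  0.5 -2.3] w [0.0134 0.0499 0.0004]
[0.5385 0.0393 0.078 ] d [ 1.3 -0.4 -1.6] w [ 0.0147  0.0502 -0.    ]
[0.5397 0.039  0.0763] d [ 1.2 -0.4 -1.7] w [0.0147 0.0502 0.    ]
[0.5408 0.0387 0.0746] d [ 1.1 -0.3 -1.7] w [ 0.0147  0.0502 -0.    ]
```

Emit:
carry_out --increments '[0.7, 0.3, -1.1, 0.007, 0.025, 0, 0.7, 0.2, -1.2, 0.007, 0.025, 0, 0.7, -0.2, -0.8, 0.007, 0.025, 0, 0.6, -0.2, -0.8, 0.007, 0.025, 0, 0, 0, 0, 0, 0, 0]'

```text
clock: 18.7
position: [0.539, 0.0386, 0.0783]
ee_rot: [3.024, -0.432, 0.508]
force: [-1.3, -1.5, 9.3]
width: 0.128
gripper_force: 45.0
```

Emit:
carry_out --increments '[0.6, -0.2, -0.8, 0.007, 0.025, 0, 0.6, -0.2, -0.9, 0.007, 0.025, 0, 0, 0, 0, 0, 0, 0]'

```text
clock: 19.08
position: [0.5403, 0.0385, 0.0766]
ee_rot: [3.042, -0.434, 0.431]
force: [-1.2, -0.8, 8.9]
width: 0.124
gripper_force: 45.0
```

```bash
python3 -c "
from h import *
where(); steps([tool_for(11,-10.3,1.2),tool_for(8,-10.8,1.2)])"
```

```text
19.07 cover origin bay [51.3 -0.3 10.4] lip end [-9.5 -0.3 -1.5] euler zyx [ -0.04 -11.06  -0.06] F bay [ 1.4 -1.1  8.8] w 0.124
[0.5397 0.039  0.0763] d [-0.6  0.5 -0.3] w [0.0011 0.0007 0.0011]
[0.5408 0.0387 0.0746] d [ 1.1 -0.3 -1.7] w [ 0.0147  0.0502 -0.    ]
```

Emit:
carry_out --increments '[0.2, 0, -0.3, 0.007, 0.025, 0, 0.2, 0, -0.5, 0.007, 0.025, 0, 0, 0, 0, 0, 0, 0]'

```text
clock: 19.45
position: [0.5398, 0.0389, 0.0753]
ee_rot: [3.059, -0.435, 0.35]
force: [-2.9, 0.4, 7.4]
width: 0.125
gripper_force: 45.0
```

```bash
python3 -c "
from h import *
where(); steps([tool_for(8,-10.8,1.2)])"
```

```text
19.45 cover origin bay [49.8 -0.   8.7] lip end [-11.6  -0.1   0.1] euler zyx [ 0.03 -8.01 -0.11] F bay [-0.8 -0.4  7.9] w 0.125
[0.5408 0.0387 0.0746] d [ 1.  -0.3 -0.7] w [ 0.0019 -0.0003  0.0003]
```

Emit:
carry_out --increments '[0, 0, 0, 0, 0, 0, 0, 0, 0, 0, 0, 0, 0, 0, 0, 0, 0, 0]' --grip 0.6

```text
clock: 19.82
position: [0.5396, 0.0391, 0.0748]
ee_rot: [3.059, -0.434, 0.35]
force: [0.5, 0.0, -0.2]
width: 0.38
gripper_force: 0.0
```

Emit:
carry_out --increments '[-2, 0.6, 10, 0, 0, 0, -5, 1.5, 20, 0, 0, 0, -7, 2, 30, 0, 0, 0, -9, 2.5, 40, 0, 0, 0, -30, 9, 10, 0, 0, 0, -30, 9, 0, 0, 0, 0, 0, 0, 0, 0, 0, 0, 0, 0, 0, 0, 0, 0]'

```text
clock: 20.82
position: [0.4573, 0.0638, 0.1856]
ee_rot: [3.059, -0.434, 0.352]
force: [0.7, -0.1, 0.8]
width: 0.403
gripper_force: 0.0
```

```bash
python3 - <<'E'
from h import *
o=readout.observe(); print(o["clock"],o["position"],o["ee_rot"],o["width"])
c=vision.calibration("wrist"); w=vision.get_image("wrist"); np.savez("w7.npz",**c); cv2.imwrite("pics/w7.png",w[:,:,::-1])
m=mask(w,(0,0,120),(180,45,255))
r=cv2.minAreaRect(blob(mask(w,(100,120,40),(125,255,255)),(200,0,440,250))); print("rib",r)
for phi in(7,0):
    Rc=cyR(YAW,15+phi); a=np.radians(phi); pos=bay([-11.5+62*np.cos(a),0,-15.5*np.tan(a)+62*np.sin(a)])
    pts=proj(c,[pos+Rc@(np.array(q)/1e3) for q in([50,57,6],[50,-57,6],[-50,57,6],[-50,-57,6],[14,6,28],[14,-6,28],[-30,6,28],[-30,-6,28])]); print(phi,np.round(pts).tolist())
print("ledge quad",quad(mask(w,(3,150,60),(16,255,255)),(200,100,450,240)).tolist(), "pred",np.round(proj(c,[bay(q) for q in([-3,60,10],[-3,-60,10],[-30,60,10],[-30,-60,10])])).tolist())
print("white quad",quad(mask(w,(0,0,200),(180,30,255)),(200,20,450,240)).tolist())
E
```

```text
20.825 [0.45731045 0.06378787 0.18560578] [ 3.05935629 -0.4335081   0.35224261] 0.40250450241649416
rib ((319.0, 121.0), (58.0, 14.0), 90.0)
7 [[245.0, 41.0], [392.0, 42.0], [253.0, 165.0], [383.0, 165.0], [310.0, 92.0], [327.0, 92.0], [311.0, 149.0], [326.0, 149.0]]
0 [[248.0, 41.0], [390.0, 42.0], [253.0, 164.0], [383.0, 165.0], [311.0, 87.0], [326.0, 87.0], [311.0, 144.0], [326.0, 144.0]]
ledge quad [[386.0, 170.0], [385.0, 200.0], [249.0, 199.0], [248.0, 169.0]] pred [[249.0, 169.0], [387.0, 170.0], [250.0, 199.0], [386.0, 200.0]]
white quad [[393.0, 44.0], [384.0, 166.0], [309.0, 166.0], [246.0, 44.0]]
```

```bash
python3 -c "
from h import *
T=bayR(YAW)@F
steps([(bay([83,0,60]),T),(bay([83,0,22]),T),(bay([83,0,5]),T)])"
```

```text
[0.5698 0.0304 0.1247] d [112.3 -33.3 -60.7] w [-0.0095 -0.0314 -0.0036]
[0.5793 0.0276 0.088 ] d [  9.4  -2.8 -36.7] w [0. 0. 0.]
[0.5835 0.0264 0.0716] d [  4.2  -1.2 -16.4] w [0. 0. 0.]
```

Emit:
carry_out --increments '[28, -8.3, 0, -0.003, -0.008, -0.001, 28, -8.3, 0, -0.003, -0.008, -0.001, 28, -8.3, 0, -0.003, -0.008, -0.001, 28, -8.3, -20, -0.001, -0.008, -0.001, 0, 0, -41, 0, 0, 0, 5, -1.5, -20, 0, 0, 0, 4.4, -1.3, -16.7, 0, 0, 0, 0, 0, 0, 0, 0, 0]' --grip 1 --newtons 20

```text
clock: 21.88
position: [0.5783, 0.0273, 0.0863]
ee_rot: [3.046, -0.439, 0.399]
force: [-0.6, 0.1, 0.2]
width: 0.008
gripper_force: 0.0
```

Emit:
carry_out --increments '[0.8, -0.2, -3, 0, 0, 0, 0.8, -0.2, -3, 0, 0, 0, 0.5, -0.1, -2, 0, 0, 0, 0, 0, 0, 0, 0, 0]'

```text
clock: 22.38
position: [0.5807, 0.0273, 0.0798]
ee_rot: [3.046, -0.438, 0.402]
force: [0.6, -0.0, 1.7]
width: 0.007
gripper_force: 0.6
```

```bash
cat >> h.py <<'E'
def tb():
    o=readout.observe(); print(round(o["clock"],2),"tcp bay",np.round((o["position"]-O)@bayR(YAW)*1e3,1),"F bay",np.round(bayR(YAW).T@o["force"],1),o["width"])
E
python3 -c "
from h import *
tb()"
```

```text
22.38 tcp bay [82.3  0.1 13.7] F bay [1.  0.2 1.5] 0.007310422238732699
```

Contact at about z 14; press on.

Emit:
carry_out --increments '[0.4, -0.1, -1.5, 0, 0, 0, 0.4, -0.1, -1.5, 0, 0, 0, 0.4, -0.1, -1.5, 0, 0, 0, 0, 0, 0, 0, 0, 0]'

```text
clock: 22.88
position: [0.581, 0.027, 0.0749]
ee_rot: [3.046, -0.438, 0.4]
force: [-4.8, 0.3, 9.7]
width: 0.005
gripper_force: 5.1
```

```bash
python3 -c "
from h import *
tb()"
```

```text
22.88 tcp bay [81.4 -0.1  8.9] F bay [-2.  -1.1 10.6] 0.004745430127865155
```

Emit:
carry_out --increments '[0.4, -0.1, -1.5, 0, 0, 0, 0.4, -0.1, -1.5, 0, 0, 0, 0, 0, 0, 0, 0, 0]'

```text
clock: 23.25
position: [0.5812, 0.027, 0.0746]
ee_rot: [3.046, -0.438, 0.402]
force: [-27.1, 1.7, 52.4]
width: 0.005
gripper_force: 28.8
```

```bash
python3 -c "
from h import *
tb()"
```

```text
23.25 tcp bay [81.5 -0.1  8.5] F bay [-12.   -6.   57.5] 0.0045855061119917575
```

Emit:
carry_out --increments '[-1, 0.3, 4, 0, 0, 0, -5, 1.5, 20, 0, 0, 0, -9, 2.5, 36, 0, 0, 0, -12, 3.3, 46, 0, 0, 0, -36, 11, 10, 0, 0, 0, -36, 11, 0, 0, 0, 0, -12, 4, 0, 0, 0, 0, 0, 0, 0, 0, 0, 0, 0, 0, 0, 0, 0, 0]'

```text
clock: 24.38
position: [0.4723, 0.0601, 0.1878]
ee_rot: [3.046, -0.439, 0.401]
force: [0.2, 0.3, 0.7]
width: 0.004
gripper_force: 0.0
```

```bash
python3 - <<'E'
from h import *
o=readout.observe(); print(o["clock"],o["position"])
c=vision.calibration("wrist"); w=vision.get_image("wrist"); np.savez("w8.npz",**c); cv2.imwrite("pics/w8.png",w[:,:,::-1])
r=cv2.minAreaRect(blob(mask(w,(100,120,40),(125,255,255)),(200,0,440,250))); print("rib",np.round(r[0]),np.round(r[1]))
cs=vision.calibration("side"); s=vision.get_image("side"); cv2.imwrite("pics/s8.png",s[:,:,::-1])
rs=blob(mask(s,(100,120,40),(125,255,255)),(285,165,370,240)); print("side rib bbox",cv2.boundingRect(rs),cv2.contourArea(rs))
for phi in(7,3,0):
    Rc=cyR(YAW,15+phi); a=np.radians(phi); pos=bay([-11.5+62*np.cos(a),0,-15.5*np.tan(a)+62*np.sin(a)])
    g=[pos+Rc@(np.array(q)/1e3) for q in([50,57,6],[50,-57,6],[-50,57,6],[-50,-57,6],[14,6,28],[14,-6,28],[-30,6,28],[-30,-6,28])]
    print(phi,np.round(proj(c,g)).tolist()); sp=proj(cs,g); print("  side plate",np.round(sp[:4]).tolist(),"ribtop",np.round(sp[4:],1).tolist())
print("white quad",quad(mask(w,(0,0,200),(180,30,255)),(200,20,450,240)).tolist())
print("side white",quad(mask(s,(0,0,150),(180,30,255)),(285,165,370,240)).tolist())
print("catch",quad(mask(w,(3,150,60),(16,255,255)),(250,0,400,80)).tolist(),np.round(proj(c,[bay(q) for q in([95.5,14,9],[95.5,-14,9],[123,14,21],[123,-14,21])])).tolist())
print("rib side pts", cv2.approxPolyDP(rs,1,True)[:,0].tolist())
E
```

```text
24.375 [0.47232647 0.06010212 0.18776226]
rib [320. 143.] [54. 13.]
side rib bbox (323, 198, 15, 14) 98.0
7 [[246.0, 68.0], [391.0, 68.0], [254.0, 188.0], [383.0, 188.0], [311.0, 118.0], [326.0, 118.0], [311.0, 173.0], [326.0, 173.0]]
  side plate [[301.0, 207.0], [322.0, 181.0], [331.0, 230.0], [351.0, 202.0]] ribtop [[324.0, 198.9], [326.2, 196.1], [337.0, 208.8], [339.2, 206.0]]
3 [[248.0, 68.0], [389.0, 68.0], [254.0, 187.0], [383.0, 187.0], [311.0, 115.0], [326.0, 115.0], [311.0, 171.0], [326.0, 171.0]]
  side plate [[300.0, 208.0], [322.0, 182.0], [331.0, 229.0], [351.0, 202.0]] ribtop [[322.9, 199.3], [325.1, 196.5], [336.3, 208.6], [338.4, 205.7]]
0 [[249.0, 68.0], [388.0, 68.0], [254.0, 187.0], [383.0, 187.0], [311.0, 113.0], [326.0, 113.0], [311.0, 169.0], [326.0, 169.0]]
  side plate [[300.0, 209.0], [321.0, 183.0], [331.0, 229.0], [351.0, 202.0]] ribtop [[322.1, 199.6], [324.4, 196.9], [335.7, 208.4], [337.9, 205.6]]Traceback (most recent call last):
  File "<stdin>", line 11, in <module>
AttributeError: 'NoneType' object has no attribute 'tolist'
```

```bash
python3 - <<'E'
from h import *
def onplane(c,px,z):
    n=bayR(YAW)[:,2]; o,v=rays(c,px); P0=bay([0,0,z]); P=o+v*(((P0-o)@n)/(v@n))[:,None]; return np.round((P-O)@bayR(YAW)*1e3,1)
for n,box in(("w4",(285,15,355,80)),("w7",(270,0,370,60)),("w8",(270,10,370,90))):
    w=cv2.imread(f"pics/{n}.png")[:,:,::-1].copy(); c=load(n+".npz")
    b=cv2.boundingRect(blob(mask(w,(3,150,60),(16,255,255)),box)); print(n,"catch bbox",b)
    x,y,ww,h=b; print("  front bottom row at z 9:",onplane(c,[[x+ww/2,y+h-.5]],9).tolist(),"back top at z21",onplane(c,[[x+ww/2,y]],21).tolist())
    if n!="w4":
        g=cv2.cvtColor(w,cv2.COLOR_RGB2GRAY).astype(int)
        y0=40 if n=="w7" else 66
        for col in(265,280,360,375): print("  col",col,g[y0-16:y0+12,col].tolist())
        for row in(y0+8,y0+30): print("  row",row,g[row,236:262].tolist(),g[row,378:404].tolist())
        print("  rib",cv2.boundingRect(blob(mask(w,(100,120,40),(125,255,255)),(200,0,440,250))))
E
```

```text
w4 catch bbox (302, 29, 35, 37)
  front bottom row at z 9: [[95.6, 0.3, 9.0]] back top at z21 [[121.6, 0.5, 21.0]]
w7 catch bbox (300, 9, 37, 34)
  front bottom row at z 9: [[99.2, 0.2, 9.0]] back top at z21 [[121.2, 0.3, 21.0]]
  col 265 [157, 157, 157, 157, 157, 157, 157, 157, 157, 156, 157, 158, 159, 160, 154, 106, 87, 84, 109, 217, 242, 236, 234, 234, 234, 234, 234, 234]
  col 280 [159, 159, 159, 158, 158, 157, 156, 157, 158, 157, 158, 159, 159, 164, 148, 95, 96, 102, 97, 229, 241, 235, 234, 234, 234, 234, 234, 235]
  col 360 [157, 156, 158, 158, 158, 159, 160, 159, 158, 159, 157, 158, 157, 159, 156, 118, 77, 91, 84, 222, 242, 236, 234, 235, 234, 235, 235, 235]
  col 375 [156, 156, 156, 155, 156, 156, 155, 156, 156, 156, 156, 157, 157, 157, 160, 148, 87, 119, 82, 196, 245, 236, 234, 234, 234, 235, 234, 235]
  row 48 [173, 168, 165, 164, 163, 167, 167, 103, 69, 72, 240, 240, 235, 234, 234, 234, 234, 234, 234, 234, 234, 234, 234, 234, 234, 235] [234, 234, 235, 234, 234, 234, 234, 234, 234, 234, 234, 234, 234, 235, 238, 234, 130, 166, 167, 167, 166, 168, 167, 168, 169, 167]
  row 70
[... 852 characters left out ...]
l 375 [150, 149, 150, 149, 148, 149, 148, 149, 150, 150, 149, 150, 149, 150, 153, 135, 107, 143, 139, 104, 189, 238, 231, 229, 229, 229, 229, 229]
  row 74 [101, 99, 101, 103, 103, 102, 103, 107, 93, 58, 92, 98, 103, 86, 123, 185, 176, 172, 169, 169, 170, 173, 172, 173, 170, 182] [229, 229, 229, 229, 229, 229, 229, 229, 230, 236, 223, 115, 64, 117, 165, 161, 159, 159, 160, 160, 159, 162, 162, 159, 159, 159]
  row 96 [104, 104, 104, 103, 104, 103, 104, 105, 106, 86, 70, 95, 101, 94, 87, 139, 182, 175, 175, 174, 175, 175, 174, 175, 175, 174] [229, 229, 229, 229, 229, 229, 230, 230, 234, 229, 148, 66, 112, 160, 166, 162, 162, 162, 161, 161, 162, 161, 159, 161, 161, 159]
  rib (313, 116, 14, 55)
```

```bash
python3 - <<'E'
from h import *
c=load("w8.npz")
print(np.round(proj(c,[bay(q) for q in([95.5,0,9],[95.5,0,8],[95,0,21],[100,0,6],[100,30,6],[99,30,6],[102.5,30,6],[102.5,30,0])]),1).tolist())
w=cv2.imread("pics/w8.png")[:,:,::-1]
print([w[r,318].tolist() for r in range(48,78)])
steps([(bay([82,0,13]),bayR(YAW)@F)])
E
```

```text
[[318.5, 73.6], [318.5, 73.8], [318.6, 72.7], [318.5, 68.3], [281.9, 68.4], [281.9, 69.6], [281.8, 65.2], [282.6, 66.1]]
[[228, 137, 70], [229, 140, 70], [228, 138, 70], [228, 139, 71], [229, 139, 71], [228, 137, 70], [228, 137, 70], [228, 138, 70], [228, 138, 69], [228, 139, 70], [229, 134, 70], [228, 124, 66], [228, 124, 66], [231, 127, 67], [224, 120, 65], [192, 102, 60], [178, 96, 58], [187, 100, 59], [142, 81, 53], [110, 69, 52], [115, 71, 52], [116, 72, 53], [116, 72, 53], [116, 71, 52], [115, 69, 50], [110, 59, 39], [163, 161, 156], [170, 165, 159], [106, 103, 100], [86, 84, 82]]
[0.5806 0.0272 0.0791] d [ 108.4  -32.8 -108.6] w [ 0.0007 -0.0003  0.0011]
```

Emit:
carry_out --increments '[36, -11, 0, 0, 0, 0, 36, -11, 0, 0, 0, 0, 16, -5, -15, 0, 0, 0, 0, 0, -30, 0, 0, 0, 9, -2.6, -30, 0, 0, 0, 8, -2.3, -23, 0, 0, 0, 3.4, -0.9, -10, 0, 0, 0, 0, 0, 0, 0, 0, 0]'

```text
clock: 25.48
position: [0.5797, 0.0272, 0.0792]
ee_rot: [3.046, -0.439, 0.399]
force: [-0.0, -0.1, 0.4]
width: 0.006
gripper_force: 0.0
```

Emit:
carry_out --increments '[0.3, -0.1, -1.3, 0, 0, 0, 0.3, -0.1, -1.2, 0, 0, 0, 0.3, -0.1, -1, 0, 0, 0, 0, 0, 0, 0, 0, 0]'

```text
clock: 25.98
position: [0.5807, 0.0273, 0.0765]
ee_rot: [3.046, -0.438, 0.401]
force: [0.4, 0.1, 0.6]
width: 0.007
gripper_force: 0.0
```

```bash
python3 -c "
from h import *
tb()"
```

```text
25.98 tcp bay [81.4  0.  10.5] F bay [0.5 0.2 0.5] 0.00731467542305357
```

Emit:
carry_out --increments '[-3, 1, 10, 0, 0, 0, -5, 1.5, 20, 0, 0, 0, -9, 2.5, 36, 0, 0, 0, -12, 3.3, 46, 0, 0, 0, -30, 0, 10, 0, 0, 0, -20, 0, 0, 0, 0, 0, 0, 0, 0, 0, 0, 0, 0, 0, 0, 0, 0, 0]'

```text
clock: 26.98
position: [0.5023, 0.0357, 0.1988]
ee_rot: [3.047, -0.438, 0.402]
force: [0.6, 0.2, -0.1]
width: 0.008
gripper_force: 0.0
```

```bash
python3 - <<'E'
from h import *
o=readout.observe(); print(o["clock"],o["position"],o["force"])
print(arm.sign_off())
E
```

```text
26.975 [0.50225967 0.03565783 0.19881756] [ 0.59648618  0.20451481 -0.09962748]
the job is handed in; nothing more can be done
None
```

I handed the job in at 27 s: the pack is in the nest, the cover is hooked under the ledge, and a light re-touch found it still down under the catch. I pressed it shut with about 57 N at the fingertips, more than the 5–10 N needed, and did not re-check the bystanders at the end.

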